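# Run the press bridge squarely over the long brass strip

### The arm

A 6-joint arm with a two-finger parallel gripper is mounted at the origin on a cart in front of the work surface, level with it; the furniture and walls round the work are solid. World frame = base frame: x ahead of the robot, y to its left, z up, the work surface at z = 0. Lengths are in mm, angles in rad, forces in N, time in s.
With the tool pointing down it reaches from about 300 to 775 mm from the base axis. Payload 14.6 kg.
Tool frame: the origin (TCP) lies on the centre line of the jaws, within the pads' length; the fingertips stand 19 mm ahead of it and the grasp point (between the pads) is the TCP (bot.tip_reach is the distance from the TCP to the fingertips, in mm); z points along the fingers, y is the line along which they close (so a half turn about z gives the same grasp; the last joint's range is limited). The gripper opens to 85 mm and grips with 20 to 120 N. Pads are 22 mm wide; open, the fingers measure 114 mm over their backs; the gripper's body (76 mm by 85 mm) begins 54 mm behind the grasp point. The pads swing forward as they close: fully open they stand 13 mm farther back than shut.
Start: joints at [-1.25, 0.3, 1.521, -0, 1.321, -0.067], TCP at [207.976, -509.151, 226.581] pointing down, gripper open.
Joint ranges: [-3.03, 3.03], [-0.79, 2.21], [0.23, 2.52], [-1.04, 4.18], [0, 3.07], [-2.55, 2.55]. Speed limits (rad/s): [2.22, 2.22, 2.57, 3.14, 3.14, 3.14].

### API

Orientations are given as a unit quaternion [w, x, y, z].
In Python, from rig import bot gives the robot as it stands. Calls block until the motion is done:
- bot.move_to(position, orientation): joint-space move of the TCP to a pose.
- bot.servo_line(position, attitude=None, speed=150, until_force=None): straight line of the TCP; attitude=None keeps the orientation; speed is the mean speed in mm/s. With until_force (N) it stops when the force on the tool has changed by that much, and returns True; else False.
- bot.move_joints(angles): joint-space move.
- bot.move_gripper(opening, grip_force=None): finger opening in mm; grip_force is the grip in N (None keeps the last); returns when the fingers have stopped.
- bot.dwell(seconds).
- bot.ik(position, orientation): joint angles nearest the present ones, or None.
- bot.read_state(): the state.
- bot.read_camera(name): name is "scene" or "top" or "wrist"; returns a dict with "image" (480x640x3 uint8, blue, green, red), "depth" (480x640 float32, mm along the optical axis (not along the pixel's ray), 0 where there is no reading), "fovy" (degrees; the focal length in pixels is half the picture's height over the tangent of half this angle, whatever the lens; pixels are square), "cx", "cy" (the principal point, pixels), "k1" (the pictures are not rectified: a ray, as slopes to the right and down, at radius r is drawn at 1 + k1 r^2 times it, then the intrinsics apply), "eye" and "attitude" of the camera in the world; the wrist camera has in their place "mount" (4x4, takes a point from camera to tool coordinates, whose origin is the TCP and whose axes are the flange's). Camera axes: x right, y down, z forward; pixel columns grow to the right and rows downward; lengths in mm; the calibration is good to about 2 mm. A picture is of the moment at which its call begins: read the wrist's pose just before it.
A pose or a line that the arm cannot do raises bot.MotionError and nothing moves.
- bot.finish_job(): hands the job in; it is judged then, once.
The state is a dict: "clock": time; "joint_positions": joint angles; "qvel": joint speeds; "effort": joint torques, N m; "ee_pos": TCP position; "tool_rot": TCP orientation; "ft_force": force on the tool from outside, world axes, zero at the start; "moment": the same for the moment, N m; "grip_width": finger opening in mm; "grip_force": force on a finger pad.
Only numpy, scipy, OpenCV 4.12 (cv2) and the standard library are available. Lean on these libraries where they do the work, as an engineer would, in place of code of your own. Each camera call takes 0.05 s, during which the arm holds its last target. There are 200 camera calls.

### The job

On the bonding jig, use the two black knobs to run the aluminium press bridge over the longer of the two brass strips, until it hides that strip along its whole length and stands parallel to it. Turn the knobs alternately, part of the way each time, so that neither end of the bridge ever leads the other by more than about 25 mm, and do not push the bridge itself.

Things in the scene. Friction and masses are not known exactly. Their poses are not given: they have to be found in the camera images.
- jig: Bonding jig fixed to the bench: grey plate 208 (x) x 340 (y) x 10 mm. Origin: centre of its underside, on the bench; x away from the robot (within 9 degrees), y left, z up. Two racks at y = +110 and -110 mm carry the ends of the bridge. Each knob drives only the rack at its own end, straight along x, 18 mm per radian of turn; it stays where it is left, range 3.3 rad either way from the middle.
- bridge: Press bridge: aluminium beam 36 mm wide (its x), 196 mm long (its y, to the left end), 12 mm thick, lying across the plate, a thin lug at each end pinned to a rack. Origin: middle of its underside, 22 mm above the bench; it clears the strips by 8 mm. Starts between the two strips at the jig's middle, square.
- long_strip: The longer brass strip, 150 mm long (y), 16 mm wide (x), 4 mm thick, fixed flat on the plate, its axes parallel to the jig's. Origin: middle of its underside, 10 mm above the bench, 42 to 47 mm before or behind the jig's middle. A shorter strip, 70 mm long and else alike, lies on the other side of the bridge; either may be the nearer to the robot.
- knob_left_grip (a point): Centre of the left knob: round, black, knurled, 36 mm across, 30 mm high, upright shaft at jig y = +137 mm; centre 67 mm, top 82 mm above the bench; can be gripped from above at any yaw. The gear housing below (44 x 40 mm) ends at 38 mm. Turned counter-clockwise (seen from above) it drives the left end of the bridge away from the robot, clockwise towards it. Light friction, 0.06 N m.
- knob_right_grip (a point): Centre of the right knob, the same knob at jig y = -137 mm, but mirrored: turned clockwise (seen from above) it drives the right end of the bridge away from the robot, counter-clockwise towards it. A lamp head hangs 290 mm above the bench from 110 mm or more behind the knobs (x over 655 mm): keep the wrist clear of it.

How it is judged (in metres and radians):
At the end, for the whole second after the job is handed in: The middle of the bridge is within 10 mm of the middle line of the long strip and the bridge is parallel to it within 5 degrees, so that the strip is hidden under it (x of bridge in the frame of long_strip between -0.01 and 0.01 m and angle between the x axis of bridge and the x axis of long_strip, either way round below 0.0873 rad); the robot touches nothing.
It fails at once if the bridge gets more than 7.5 degrees out of square (one end leads the other by about 29 mm) (angle between the x axis of bridge and the x axis of long_strip, either way round above 0.131 rad).
It fails at once if the bridge itself is pushed by the robot with more than 8 N (contact force between any of the fingers, the arm and bridge above 8 N).
It also fails if it takes over 64 s, if anything falls off the work surface, if the arm or the gripper's body presses on something with over 40 N, if the wrist force passes 120 N, or if a joint passes its speed limit or range.

## Working session

There is one attempt and no reset: what is moved stays moved. The work goes in short steps, each a Python script; the robot and the scene stay as the last script left them, time stands still between calls to the robot, and variables do not carry over. Pictures are saved under pics/ and viewed, at most 10 in all, crops included, and the job is handed in when it is done.

```bash
mkdir -p pics; ls
python3 - <<'E'
from rig import bot
import cv2,numpy as np
ims=[]
for n in("top","scene"):
    c=bot.read_camera(n); np.savez(f"{n}.npz",**{k:v for k,v in c.items()})
    print(n,{k:v for k,v in c.items() if k not in("image","depth")})
    cv2.imwrite(f"pics/{n}.png",c["image"])
print(bot.read_state())
E
```

```text
pics
top {'fovy': 50.18957918320343, 'cx': 315.9352066777059, 'cy': 244.18398106234898, 'k1': -0.13460644490901322, 'eye': array([392.43904965,  88.19954628, 916.61351831]), 'attitude': array([ 0.03638398, -0.7009696 ,  0.7095969 , -0.06156356])}
scene {'fovy': 44.73757140826706, 'cx': 325.4834356824905, 'cy': 239.92947876834302, 'k1': -0.11552321124847352, 'eye': array([  2.27660278, 480.92249752, 802.98442487]), 'attitude': array([ 0.15775375, -0.40898475,  0.83953398, -0.32097964])}
{'clock': 0.1, 'joint_positions': array([-1.24957076e+00,  3.00441286e-01,  1.52154351e+00,  2.42393248e-05,
        1.32069713e+00, -6.66481450e-02]), 'qvel': array([ 0.00144041, -0.00101156, -0.00135424,  0.00019824, -0.00059165,
       -0.00012943]), 'effort': array([ 7.95918022e-04, -5.44381213e+01, -3.62371230e+01, -2.67425020e-05,
        3.06963608e-03, -2.36436824e-05]), 'ee_pos': array([ 207.92923321, -508.94052193,  226.05356158]), 'tool_rot': array([-5.41723989e-04,  9.81253551e-01,  1.92720450e-01, -5.74934702e-05]), 'ft_force': array([0.48164217, 0.27638575, 0.37170684]), 'moment': array([ 0.04023225,  0.00112275, -0.03687909]), 'grip_force': 0.0, 'grip_width': 85.62507791919388}
```

View pics/top.png

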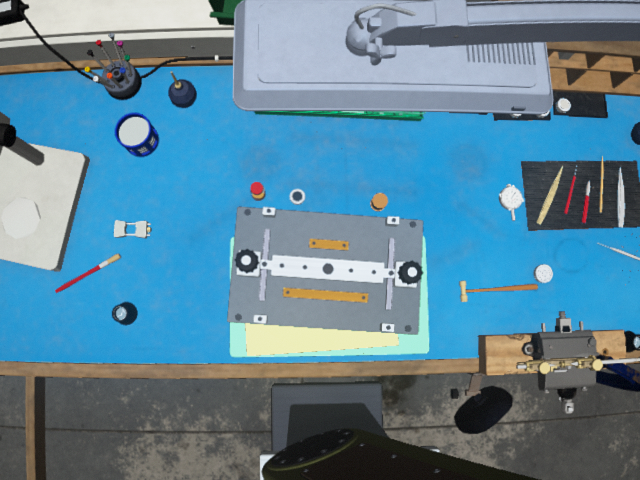

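View pics/scene.png

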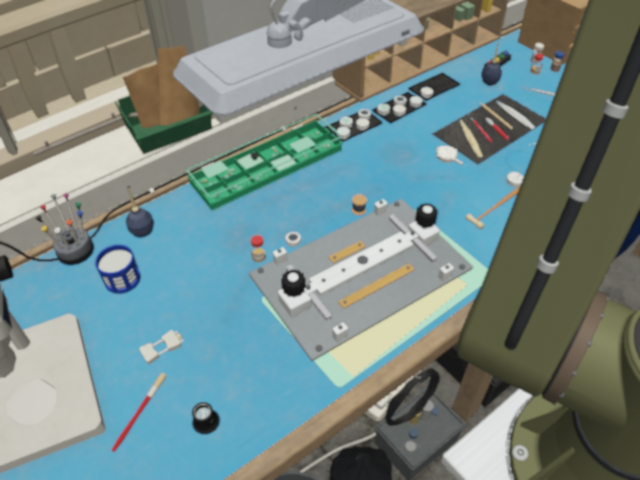

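The top view shows the longer strip nearer the robot (centre about 326,296), the short one behind (329,245). The bridge is at (328,268), with knobs at (247,260) left and (410,272) right; the scene view agrees. Next step: cast rays to get positions.

```bash
cat > h.py <<'E'
import numpy as np,cv2
from scipy.spatial.transform import Rotation as R
def on_plane(c,uv,z):
    f=240/np.tan(np.radians(float(c["fovy"]))/2)
    K=np.array([[f,0,c["cx"]],[0,f,c["cy"]],[0,0,1]],float)
    d=cv2.undistortPoints(np.array(uv,float).reshape(-1,1,2),K,np.array([float(c["k1"]),0,0,0])).reshape(-1,2)
    d=np.c_[d,np.ones(len(d))]@R.from_quat(c["attitude"],scalar_first=True).as_matrix().T
    e=c["eye"]; return e+d*((z-e[2])/d[:,2:])
def blobs(mask,amin):
    n,l,s,ce=cv2.connectedComponentsWithStats(mask.astype(np.uint8))
    return [(l==i,s[i,4],ce[i]) for i in range(1,n) if s[i,4]>amin]
def measure(c,box=(228,205,430,335)):
    im=c["image"]; hsv=cv2.cvtColor(im,cv2.COLOR_BGR2HSV); m=np.zeros(im.shape[:2],bool)
    x0,y0,x1,y1=box; m[y0:y1,x0:x1]=1
    h,s,v=cv2.split(hsv); o={}
    for name,mk,z,a in(("brass",(h>10)&(h<28)&(s>120)&m,14,60),("black",(v<60)&m,82,150),("white",(v>200)&(s<40)&m,34,300)):
        o[name]=[]
        for b,ar,ce in blobs(mk,a):
            P=on_plane(c,np.argwhere(b)[:,::-1],z)[:,:2].astype(np.float32)
            o[name].append((int(ar),ce.round(1),cv2.minAreaRect(P),P.mean(0)))
    return o
E
python3 - <<'E'
from h import *
for n,box in(("top",(228,205,430,335)),("scene",(250,195,475,355))):
    print(n)
    for k,v in measure(np.load(n+".npz"),box).items():
        for b in v: print(k,b[0],b[1],np.round(np.r_[b[2][0],b[2][1],b[2][2]],1),b[3].round(1))
E
```

```text
top
brass 301 [328.4 244.1] [518.2  32.6  67.   15.   85.3] [518.2  32.9]
brass 676 [325.2 294.6] [428.6  40.  148.2  14.5  85.2] [428.5  39.9]
white 2912 [325.2 268.2] [488.8  39.9 119.1 308.1   4.1] [473.3  40.1]
scene
brass 137 [346.7 251.8] [515.9  33.6  63.7   9.8  84.8] [515.7  34. ]
brass 424 [375.4 285.9] [426.5  41.8 143.1  11.9  85.2] [426.3  43.6]
black 242 [425.3 217.8] [449.4 -85.5  32.3  46.7  34.9] [447.5 -83.4]
black 312 [293.2 285.3] [473.  179.6  34.5  45.5  53.4] [469.7 181.6]
black 155 [454.5 349.3] [241.5  65.3  31.6  32.   51.2] [233.1  68. ]
white 1955 [352.  266.3] [472.1  55.8 271.2  41.1  84. ] [471.7  56.9]
```

Run:
```python
from h import *
c=np.load("top.npz"); v=c["image"].max(2); 
for x0,x1 in((230,263),(394,428)):
    m=np.zeros(v.shape,bool); m[242:292,x0:x1]=1
    for b,a,ce in blobs((v<75)&m,100):
        (cc,r)=cv2.minEnclosingCircle(np.argwhere(b)[:,::-1].astype(np.float32))
        print(a,ce,cc,r,on_plane(c,[cc,ce],75).round(1))
from rig import bot
yaw=np.radians(-4.75)
for p in((485,173),(462,-100)):
  for t in np.radians([-90,-45,0,45,90]):
    q=(R.from_euler("z",yaw+t)*R.from_quat([1,0,0,0])).as_quat(scalar_first=True)
    j=bot.ik([*p,70],q); print(p,round(np.degrees(t)),None if j is None else np.round(j,2))
```

```text
249 [246.57429719 260.5060241 ] (246.39796447753906, 260.6428527832031) 11.515846252441406 [[483.5 172.4  75. ]
 [483.7 172.1  75. ]]
278 [409.23741007 272.25179856] (410.0, 272.0) 11.401854515075684 [[461.4 -98.8  75. ]
 [461.  -97.5  75. ]]
(485, 173) -90 None
(485, 173) -45 None
(485, 173) 0 [ 0.27  0.41  1.77 -0.    0.96  1.93]
(485, 173) 45 [ 0.27  0.41  1.77 -0.    0.96  1.14]
(485, 173) 90 [ 0.27  0.41  1.77 -0.    0.96  0.35]
(462, -100) -90 None
(462, -100) -45 [-0.29  0.33  1.88 -0.    0.92  2.15]
(462, -100) 0 [-0.29  0.33  1.88 -0.    0.92  1.36]
(462, -100) 45 [-0.29  0.33  1.88 -0.    0.92  0.58]
(462, -100) 90 [-0.29  0.33  1.88 -0.    0.92 -0.21]
```

```bash
cat > t.py <<'E'
from h import *
from rig import bot
K={"L":(484,173),"R":(461.4,-99.3)}; S={"L":-1,"R":1}   # sign: knob turn that pulls the end towards the robot
def turn(side,mm,first=False):
    d=S[side]*mm/18; p=K[side]; q=R.from_euler("z",1.0)*R.from_quat([1,0,0,0])
    j=bot.ik([*p,70],q.as_quat(scalar_first=True))
    q=R.from_euler("z",j[5]-d/2)*q; q=q.as_quat(scalar_first=True)   # j6 = +d/2
    bot.move_to([*p,200 if first else 130],q)
    bot.move_gripper(65); bot.servo_line([*p,70],q,speed=90)
    bot.move_gripper(20,grip_force=35)
    s=bot.read_state(); print("grip",s["grip_width"],s["ee_pos"].round(1),s["ft_force"].round(1))
    j=np.array(s["joint_positions"]); j[5]-=d; bot.move_joints(j)
    s=bot.read_state(); print("turned",s["ft_force"].round(1),s["moment"].round(2))
    bot.move_gripper(65); bot.servo_line([*p,130],speed=120)
    print("clock",bot.read_state()["clock"])
E
python3 - <<'E'
from t import *
turn("R",14,True)
c=bot.read_camera("top"); np.savez("top2.npz",**c); cv2.imwrite("pics/top2.png",c["image"][180:350,200:450].repeat(3,0).repeat(3,1)[:510,:750])
E
```

```text
grip 33.82993880349685 [461.4 -99.2  70.5] [-3.3  1.2  7. ]
turned [-5.3  0.3  3.9] [0.21 1.01 0.07]
clock 6.0
```

View pics/top2.png

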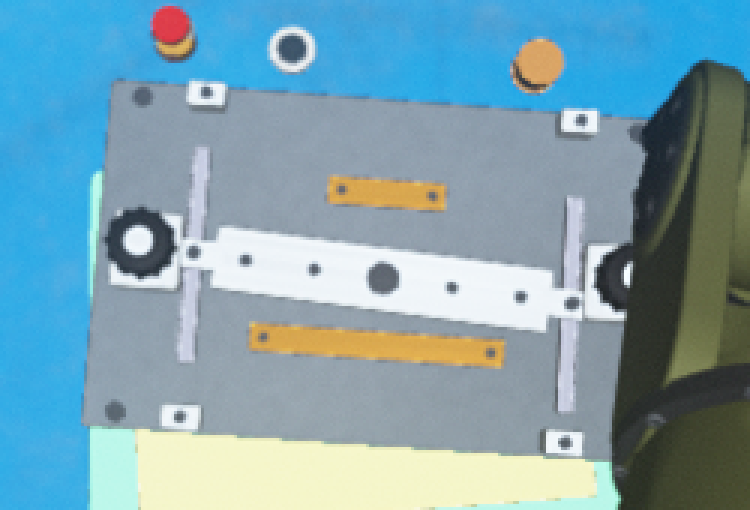

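The right end has moved towards the robot (right pin at crop (572,303), left pin at (193,252)), as intended. Next I turn left and check the pins.

Run:
```python
from t import *
c=np.load("top2.npz")
P=on_plane(c,[[200+193/3,180+252/3],[200+572/3,180+303/3]],28)[:,:2]
u=R.from_euler("z",-4.75,degrees=True).as_matrix()[:2,0]; print("pins x rel strip",(P-[428.6,40])@u)
turn("L",26)
c=bot.read_camera("top"); np.savez("top3.npz",**c); cv2.imwrite("pics/top3.png",c["image"][180:350,200:450].repeat(3,0).repeat(3,1))
```

```text
pins x rel strip [44.82066723 30.76509156]
grip 33.872427368378276 [484.3 173.1  70.8] [-3.1 -1.1  6.1]
turned [-6.8 -1.1  4.8] [-0.41  1.18 -0.09]
clock 10.8833
```

View pics/top3.png

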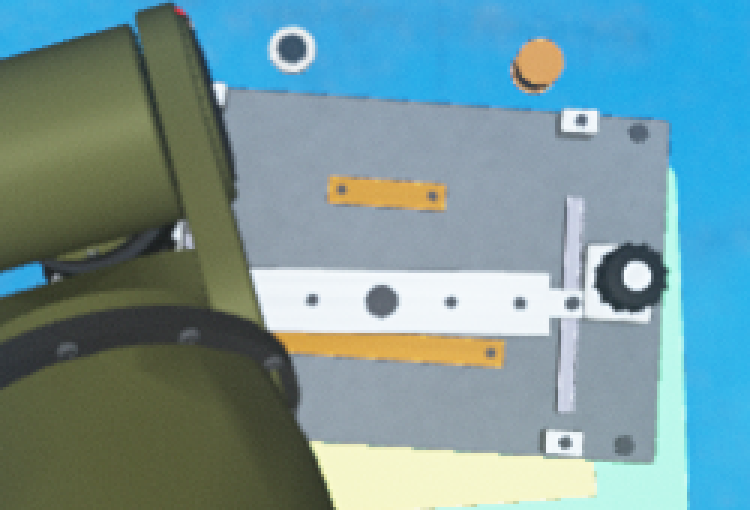

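Tilt has reversed, with the left end now ahead (centre boss at (382,301)), so the drive ratio holds. Finishing with right 31, then left 19.

Run:
```python
from t import *
turn("R",30.8); turn("L",18.8)
bot.servo_line([484,173,200]); bot.move_joints([-1.25,.3,1.521,0,1.321,-.067])
c=bot.read_camera("top"); np.savez("top4.npz",**c); cv2.imwrite("pics/top4.png",c["image"][180:350,200:450].repeat(3,0).repeat(3,1))
print(bot.read_state()["clock"])
```

```text
grip 33.571153496706074 [461.7 -99.3  70.7] [-2.6  0.6  5.9]
turned [-7.8  1.6  3.5] [0.35 1.28 0.02]
clock 15.975
grip 33.68204806075989 [484.2 173.   70.8] [-3.  -1.2  6.9]
turned [-5.5 -2.6  2.3] [-0.29  0.94 -0.08]
clock 20.4917
23.7667
```

View pics/top4.png

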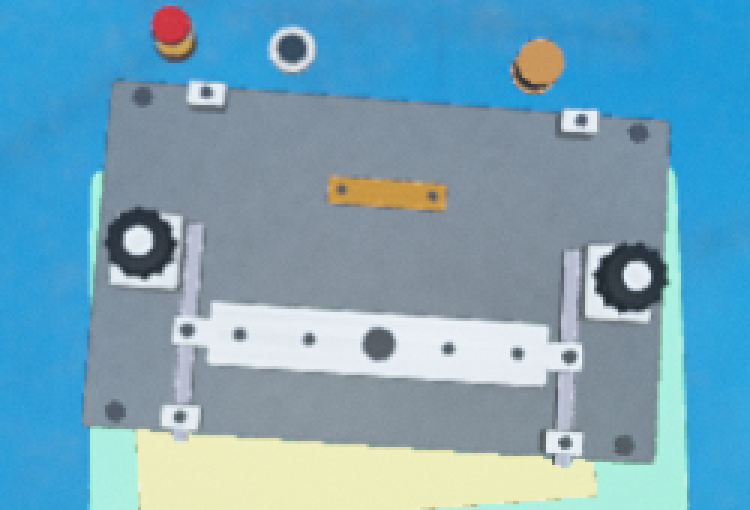

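The long strip is fully hidden and the bridge looks square: pins at (187,330) and (570,356), boss at (379,344). A numeric check comes before handing in.

Run:
```python
from t import *
c=np.load("top4.npz")
u=R.from_euler("z",-4.75,degrees=True).as_matrix()[:2,0]
e=lambda uv,z:(on_plane(c,[[200+a/3,180+b/3] for a,b in uv],z)[:,:2]-[428.6,40])@u
x=np.r_[e([(187,330),(570,356)],28),e([(239,335),(379,344),(517,353)],34)]; print(x.round(1))
if abs(x).max()<5: print(bot.finish_job())
```

```text
[-0.4 -0.1 -1.4 -0.9 -0.7]
the job is handed in; nothing more can be done
None
```

The bridge now hides the whole long strip, within about 1.5 mm of its centre line and parallel to it by the top camera; I handed the job in at about 24 s, but no verdict came back.

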